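Prop open the lid of the bench tool chest

TASK

Open the tool chest and prop its lid: lift the lid by its knob nearly as far as it goes, so that its stiff hinges hold it, and swing the steel prop rod up out of the chest. Then ease the lid down, without letting it drop, until the rod's tip is fully home in the hole under the lid and the lid's weight rests on the rod. Let go, and leave the jar, mallet and awl block where they are.

Things in the scene. Friction and masses are not known exactly. Their poses are not given: they have to be found in the camera images.
- chest: Plywood bench tool chest fixed to the bench, 215 (x, front to back) x 300 (y) x 95 mm to the rim, walls 12 mm. Origin: centre of its underside; x points from its front (knob side, towards the robot) to its hinged back, y to its left, z up. It stands anywhere on the middle of the bench, turned up to 0.25 rad.
- lid (a joint): Lid angle, rad: 0 shut, grows as the front edge rises, end stop at 1.30. The lid is a flat 20 mm plywood board, 215 mm from hinge line to front edge, 300 mm wide, about 0.65 kg. Its stiff hinges hold it by themselves only when raised beyond about 1.1; anywhere below about 0.9 it sinks shut when let go. The lifting force at the knob is about 5 N.
- lid_hinge (a point): Middle of the lid's hinge line: back top edge of the case, 95 mm above the bench; the line runs along the chest's y. The lid's underside turns about it.
- lid_knob (a point): Centre of the dark wooden knob in the middle of the lid's front edge: round, 36 mm across, 18 mm thick there, standing on a 14 mm neck, with its axis pointing out from the edge in the plane of the lid. This point is 245 mm from the hinge line and 10 mm above the lid's underside; it is 30 mm out from the lid's front edge. 105 mm above the bench when shut, about 325 mm at 1.2 rad. The knob can be pinched across the chest's y and then turns between the fingers as the lid swings.
- prop (a joint): Prop rod angle, rad: 0 lying stowed in the chest, grows as its free end is swung up and towards the front; end stop at 1.075. Its pivot is stiff: the rod stays where it is left (about 2 N at 0.1 m from the pivot moves it). At its stop, or down to 0.08 rad short of it, its tip stands in line with the hole in the lid. The rod can pass up under the lid only while the lid is above about 1.0 rad.
- prop_pivot (a point): Pivot of the prop rod, in a small steel bracket inside the front wall: 76 mm in front of the chest's origin, 75 mm to the right (-y) of it, 81 mm above the bench; axis along the chest's y.
- prop_tip (a point): Round free end of the prop rod: a plain straight steel rod 10 mm thick, this end 158 mm from the pivot. Stowed, the rod lies level along the chest's +x (towards the hinged back), 14 mm below the rim, with 60 mm free to the side wall and more than 90 mm on the other side and about 40 mm of free depth below it; it rests on a wooden block under its last 20 mm.
- lid_hole (a point): Mouth centre of the holding hole in the lid's underside, framed by a small steel plate: oblong, 30 mm (front to back of lid) x 16 mm, 14 mm deep, blind; 159 mm from the hinge line, 75 mm to the right (-y) of the lid's middle. Axes: x in the lid from front edge to hinge, z out through the lid's top (into the hole). With the rod's tip bottomed in it the lid stands at about 0.78 rad.
- jar: White plastic jar with black cap, 68 mm across, 100 mm high, standing in front of the chest to its right; bystander. Origin: centre of its underside.
- mallet: White-headed mallet lying on the bench left of the chest, 240 mm long, head 68 mm across; bystander. Origin on the bench under its handle.
- awl_block: Wooden block 60 x 130 x 45 mm with four awls standing in it, 120 mm high overall, right of the chest; bystander. Origin: centre of its underside.

How it is judged:
By the outcome, as a careful person would: the job done as asked, in the order asked, and still so for the second after the job is handed in, with the robot touching nothing.
It also fails if it takes over 62 s, if anything falls off the work surface, if the arm or the gripper's body presses on something with over 40 N, if the wrist force passes 120 N, or if a joint passes its speed limit or range.

ROBOT

A 6-joint arm with a two-finger parallel gripper is mounted at the origin on the work surface. World frame = base frame: x ahead of the robot, y to its left, z up, the work surface at z = 0. Lengths are in mm, angles in degrees, forces in N, time in s.
With the tool pointing down it reaches from about 300 to 750 mm from the base axis. Payload 8.5 kg.
Tool frame: the origin (TCP) lies midway between the tips of the shut fingers; the grasp point (between the pads) lies 19 mm behind it; x points along the fingers, z is the direction in which the jaws open and shut, and the axes are right-handed (so a half turn about x gives the same grasp; the last joint's range is limited). The gripper opens to 88 mm and grips with 3 to 60 N. Pads are 18 mm wide; open, the fingers measure 123 mm over their backs; the gripper's body (75 mm by 187 mm) begins 45 mm behind the grasp point.
Start: joints at [-81.606, 21.807, 74.336, -0, 83.858, -12.336], TCP at [194.67, -514.377, 238.748] pointing down, gripper open.
Joint ranges: [-178.18, 178.18], [-50.72, 133.34], [12.68, 142.11], [-81.47, 261.47], [9.98, 163.14], [-165.26, 165.26]. Speed limits (degrees/s): [136.94, 136.94, 180, 180, 180, 180].

INTERFACE

Orientations are given as a 3x3 rotation matrix whose columns are the frame's x, y, z axes.
In Python, from station import sensors, vision, job gives the robot as it stands.
- The arm moves only by the shell command python3 -m inch 'ROWS' [FORCE]. ROWS is a JSON object of lists of equal length, an entry for each row: "translation": the shift along the tool's x, y, z in cm, a list of three; "rotation": the turn, a rotation vector about the tool's x, y, z in rad, a list of three; "gripper": the finger opening in cm, from 0 to 8.81. In form: {"translation": [[dx, dy, dz], ...], "rotation": [[wx, wy, wz], ...], "gripper": [gripper, ...]}. A call has 1 to 8 rows; each row is the pose to reach, as a shift and turn from the pose commanded when the call began, along the tool's axes at that moment; what a row does not reach only later rows make up. A row lasts 1/10 s, in which the tool goes at most 50 mm and 8.59 degrees, less where a joint would pass 70% of its speed; a pose out of reach is approached as far as the arm can. A call with a gripper value outside its range is refused whole. The fingers move at their own pace and stop on an object; FORCE is the grip in N (left out, the last holds). Time passes only in rows, so rows that repeat a pose let the fingers close. It gives the time, the measured TCP pose, the force and the opening at its end, in the units of the state.
- sensors.read_state(): the state, without advancing time (a new reading comes with each control period).
- vision.camera(name): name is "scene" or "top" or "wrist"; returns a dict with "pixels" (400x640x3 uint8, red, green, blue), "range_z" (400x640 float32, mm along the optical axis (not along the pixel's ray), 0 where there is no reading), "vfov" (degrees; the focal length in pixels is half the picture's height over the tangent of half this angle, whatever the lens; pixels are square), "cx", "cy" (the principal point, pixels), "k1" (the pictures are not rectified: a ray, as slopes to the right and down, at radius r is drawn at 1 + k1 r^2 times it, then the intrinsics apply), "R" (3x3) and "t" (3): a world point X has camera coordinates R X + t; the wrist camera has in their place "tool_from_camera" (4x4, takes a point from camera to tool coordinates, whose origin is the TCP and whose axes are the tool frame's). Camera axes: x right, y down, z forward; pixel columns grow to the right and rows downward; lengths in mm; the calibration is good to about 2 mm. A picture is of the moment at which its call begins: read the wrist's pose just before it.
- job.hand_in(): hands the job in, once; it reports no verdict.
The state is a dict: "time": time; "q": joint angles; "dq": joint speeds; "tau": joint torques, N m; "tcp_pos": TCP position; "tool_rot": TCP orientation; "wrist_force": force on the tool from outside, world axes, zero at the start; "torque": the same for the moment, N m; "gripper_width": finger opening in mm.
Only numpy, scipy, OpenCV 4.12 (cv2) and the standard library are available. Lean on these libraries where they do the work, as an engineer would, in place of code of your own. Each camera call takes 0.05 s, during which the arm holds its last target.

## Working session

There is one attempt and no reset: what is moved stays moved. The work goes in short steps, Python scripts to look and compute and a shell command to move; the robot and the scene stay as the last step left them, time stands still between calls to the robot, and variables do not carry over. Pictures are saved under pics/ and viewed, and the job is handed in when it is done.

```bash
ls; mkdir -p pics
cat > h.py <<'E'
import numpy as np, cv2
from station import sensors, vision, job
def cam(n):
    s=sensors.read_state(); c=vision.camera(n); c['s']=s
    f=200/np.tan(np.radians(c['vfov'])/2)
    c['K']=np.array([[f,0,c['cx']],[0,f,c['cy']],[0,0,1.]]); c['D']=np.array([c['k1'],0,0,0,0.])
    if n=='wrist':
        T=np.eye(4);T[:3,:3]=s['tool_rot'];T[:3,3]=s['tcp_pos']
        M=np.linalg.inv(T@np.array(c['tool_from_camera'])); c['R']=M[:3,:3];c['t']=M[:3,3]
    c['R']=np.array(c['R']);c['t']=np.array(c['t'])
    return c
def save(c,name): cv2.imwrite('pics/'+name,np.array(c['pixels'])[:,:,::-1])
def cloud(c):
    v,u=np.mgrid[0:400,0:640]
    p=cv2.undistortPoints(np.stack([u,v],-1).reshape(-1,1,2).astype(float),c['K'],c['D']).reshape(-1,2)
    z=np.array(c['range_z']).reshape(-1)
    X=np.c_[p*z[:,None],z]
    W=(X-c['t'])@c['R']; W[z<=0]=np.nan
    return W.reshape(400,640,3)
def proj(c,P):
    P=np.atleast_2d(P).astype(float)
    return cv2.projectPoints(P,cv2.Rodrigues(c['R'])[0],c['t'],c['K'],c['D'])[0].reshape(-1,2)
E
python3 - <<'E'
from h import *
for n in ['scene','top','wrist']:
    c=cam(n); save(c,n+'0.png'); np.save(n+'0.npy',cloud(c)); print(n,c['vfov'],c['k1'],-c['R'].T@c['t'],c['R'][2])
print(sensors.read_state())
E
```

```text
pics
scene 42.05174539513922 -0.16100917011433194 [1437.3871915  -127.40983964 1269.86014232] [-0.58703328  0.0962892  -0.8038161 ]
top 57.34863071150613 -0.016084803123944832 [ 414.66366239    9.43028906 1013.79647446] [ 0.14300196  0.00922724 -0.98967939]
wrist 60.469882259130664 -0.029818101512324082 [ 257.32145942 -491.18180915  382.6501413 ] [-0.24268303 -0.09033331 -0.9658907 ]
{'time': 0.15, 'q': array([-8.16058639e+01,  2.18308214e+01,  7.43718452e+01, -4.82999437e-05,
        8.38587264e+01, -1.23342362e+01]), 'dq': array([-0.00169755, -0.10300096, -0.22605238,  0.04941328, -0.0439385 ,
        0.03889755]), 'tau': array([ 2.76710831e-03, -4.38078833e+01, -2.24615121e+01,  7.12862634e-02,
        3.43333825e-02, -9.56182862e-05]), 'tcp_pos': array([ 194.64488976, -514.17322359,  238.30907517]), 'tool_rot': array([[-1.57250096e-04,  9.35268865e-01,  3.53938025e-01],
       [ 1.05990873e-03,  3.53937986e-01, -9.35268292e-01],
       [-9.99999426e-01,  2.28070975e-04, -1.04695642e-03]]), 'wrist_force': array([ 1.1380997 , -0.34712956,  0.06185609]), 'torque': array([-0.01949571, -0.01104871, -0.04281134]), 'gripper_width': 88.2596201363908}
```

View pics/scene0.png

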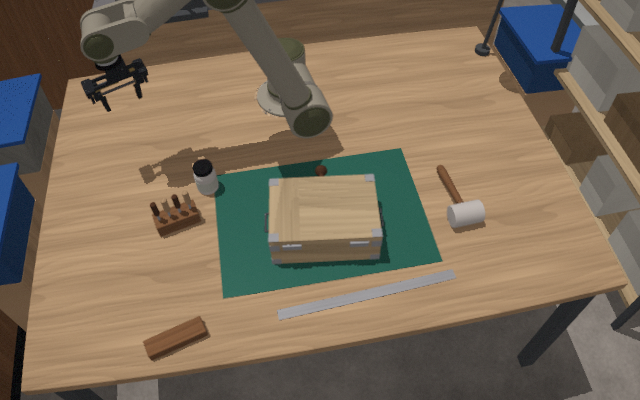

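View pics/top0.png

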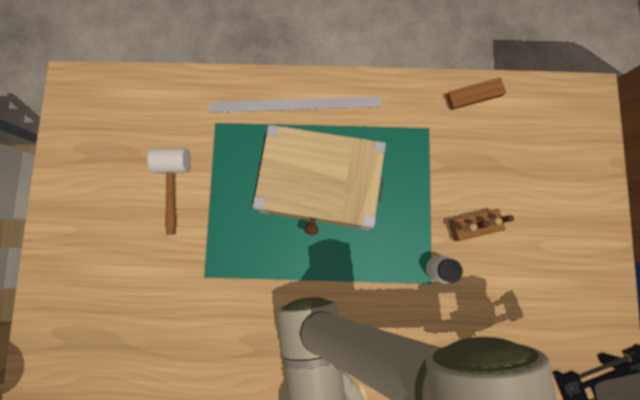

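The scene view shows the chest near (325,217), with the knob at (320,170), the jar at (205,177), the awl block at (176,213) and the mallet at (460,200). The top view shows the lid centred at about (320,177) and the knob at (312,227).

Run:
```python
from h import *
for n in ['top','scene']:
    W=np.load(n+'0.npy')
    m=(abs(W[...,2]-115)<9)&(W[...,0]>330)&(W[...,0]<800)&(abs(W[...,1])<250)
    k,l,st,ce=cv2.connectedComponentsWithStats(m.astype(np.uint8)); i=1+np.argmax(st[1:,4]); m=l==i
    P=W[m]; print(n,m.sum(),np.median(P[:,2]))
    r=cv2.minAreaRect(P[:,:2].astype(np.float32)); print(r,cv2.boxPoints(r))
    # table patch
    t=(abs(W[...,2])<15); print('table',np.median(W[t][:,2]))
    # knob: region
    im=cv2.imread(f'pics/{n}0.png').astype(int)
    red=(im[...,2]>1.7*im[...,1])&(im[...,2]<150)&(W[...,2]>80)&(W[...,2]<140)&(W[...,0]>330)&(abs(W[...,1])<120)
    print('knob',red.sum(),W[red].mean(0) if red.sum() else '', np.ptp(W[red],axis=0) if red.sum() else '')
    for nm,(u,v) in {'top':{'jar':(450,270),'mhead':(170,160),'mh':(170,210),'awl':(480,225)},'scene':{'jar':(204,167),'mhead':(465,213),'awl':(176,213)}}[n].items(): print(nm,np.nanmedian(W[v-2:v+3,u-2:u+3].reshape(-1,3),axis=0))
```

```text
top 10219 115.02813955258364
((577.3921508789062, 21.835311889648438), (303.08038330078125, 256.62939453125), 82.39791870117188) [[ 430.15765  -111.397896]
 [ 684.53143  -145.348   ]
 [ 724.62665   155.06851 ]
 [ 470.25287   189.01863 ]]
table 0.36055817101679344
knob 2 [459.33162992  44.68077366 120.35948595] [4.95049655 7.6923674  5.80807134]
jar [ 371.7315336  -307.01461565  101.31715153]
mhead [637.76068513 419.32476237  66.86340165]
mh [507.44980376 423.06255353  30.8049376 ]
awl [ 483.48789954 -381.63098652  106.14222694]
scene 7108 114.7051591519265
((582.9921875, 17.389022827148438), (300.041259765625, 263.37249755859375), 82.656982421875) [[ 433.21188 -114.57052]
 [ 694.42444 -148.23196]
 [ 732.77246  149.34857]
 [ 471.55994  183.01001]]
table 0.46023651830748746
knob 0  
jar [ 381.91674253 -305.85306041   99.57506429]
mhead [667.64547779 417.74609302  63.16586079]
awl [ 495.4375072  -405.94307633   47.07414722]
```

View pics/wrist0.png

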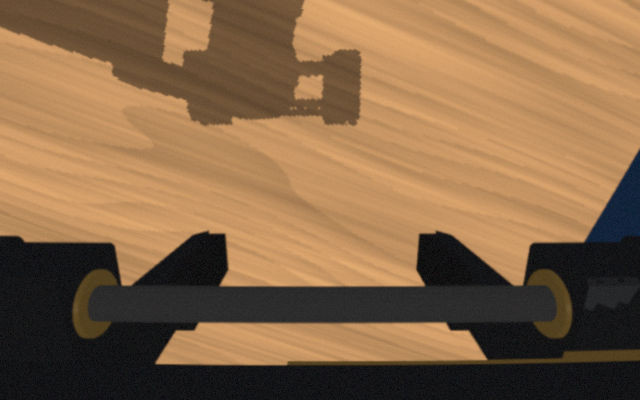

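Run:
```python
from h import *
for n in ['top','scene']:
    c=cam(n)
    W=cloud(c)
    m=(abs(W[...,2]-115)<9)&(W[...,0]>330)&(W[...,0]<800)&(abs(W[...,1])<250)
    m=cv2.morphologyEx(m.astype(np.uint8),cv2.MORPH_OPEN,np.ones((25,25)))
    C=-c['R'].T@c['t']
    cs,_=cv2.findContours(m,cv2.RETR_EXTERNAL,cv2.CHAIN_APPROX_NONE); ct=max(cs,key=cv2.contourArea).reshape(-1,1,2).astype(float)
    p=cv2.undistortPoints(ct,c['K'],c['D']).reshape(-1,2)
    d=np.c_[p,np.ones(len(p))]@c['R']
    X=C+d*((115-C[2])/d[:,2])[:,None]
    r=cv2.minAreaRect(X[:,:2].astype(np.float32));print(n,r);b=cv2.boxPoints(r);print(b)
    for yaw in [np.arctan2(*(b[1]-b[0])[::-1])]:
        print('yaw',np.degrees(yaw))
    # crop
    im=np.array(c['pixels'])[:,:,::-1]
    q=proj(c,np.c_[b,[115]*4]).astype(int)
    big=cv2.resize(im[100:290,190:450],None,fx=3,fy=3,interpolation=cv2.INTER_CUBIC)
    cv2.polylines(big,[((q-[190,100])*3+1)],True,(0,0,255),1)
    cv2.imwrite(f'pics/{n}fit.png',big)
```

```text
top ((586.8110961914062, -15.301071166992188), (192.68211364746094, 230.9609375), 2.2970693111419678)
[[ 485.9189    96.2252 ]
 [ 495.176   -134.55017]
 [ 687.70325 -126.82734]
 [ 678.44617  103.94803]]
yaw -87.70293
scene ((601.6328735351562, -31.309894561767578), (96.4137191772461, 153.28196716308594), 79.35911560058594)
[[517.40826   -64.53582  ]
 [668.0544    -92.83975  ]
 [685.8575      1.9160309]
 [535.21136    30.219963 ]]
yaw -10.640884
```

```bash
cat > fit.py <<'E'
from h import *
for n in ['top','scene']:
    c=cam(n)
    W=cloud(c)
    m=(abs(W[...,2]-115)<12)&(W[...,0]>330)&(W[...,0]<800)&(abs(W[...,1])<250)
    m=cv2.morphologyEx(m.astype(np.uint8),cv2.MORPH_CLOSE,np.ones((5,5)))
    m=cv2.morphologyEx(m,cv2.MORPH_OPEN,cv2.getStructuringElement(cv2.MORPH_ELLIPSE,(21,21)))
    C=-c['R'].T@c['t']
    cs,_=cv2.findContours(m,cv2.RETR_EXTERNAL,cv2.CHAIN_APPROX_NONE); ct=max(cs,key=cv2.contourArea).reshape(-1,1,2).astype(float)
    p=cv2.undistortPoints(ct,c['K'],c['D']).reshape(-1,2)
    d=np.c_[p,np.ones(len(p))]@c['R']
    X=C+d*((115-C[2])/d[:,2])[:,None]
    r=cv2.minAreaRect(X[:,:2].astype(np.float32));print(n,r);b=cv2.boxPoints(r);print(b)
    print('yaw',np.degrees(np.arctan2(*(b[1]-b[0])[::-1])))
    im=np.array(c['pixels'])[:,:,::-1]
    q=proj(c,np.c_[b,[115]*4]).astype(int)
    big=cv2.resize(im[100:290,190:450],None,fx=3,fy=3,interpolation=cv2.INTER_CUBIC)
    cv2.polylines(big,[((q-[190,100])*3+1)],True,(0,0,255),1)
    cv2.imwrite(f'pics/{n}fit2.png',big)
E
python3 fit.py
```

```text
top ((596.063720703125, 19.184341430664062), (300.09814453125, 218.20265197753906), 82.39875793457031)
[[ 468.07294 -115.11451]
 [ 684.3582  -143.97789]
 [ 724.0545   153.48318]
 [ 507.76923  182.34657]]
yaw -7.601239
scene ((603.3281860351562, 14.530426025390625), (297.38037109375, 233.82688903808594), 82.48524475097656)
[[ 467.97296  -117.592575]
 [ 699.79156  -148.1728  ]
 [ 738.6834    146.65343 ]
 [ 506.8648    177.23366 ]]
yaw -7.514754
```

View pics/topfit2.png

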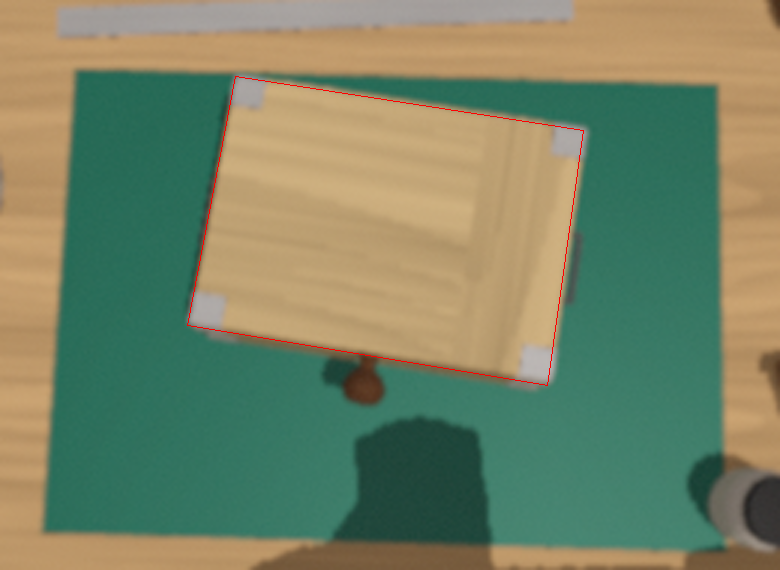

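View pics/scenefit2.png

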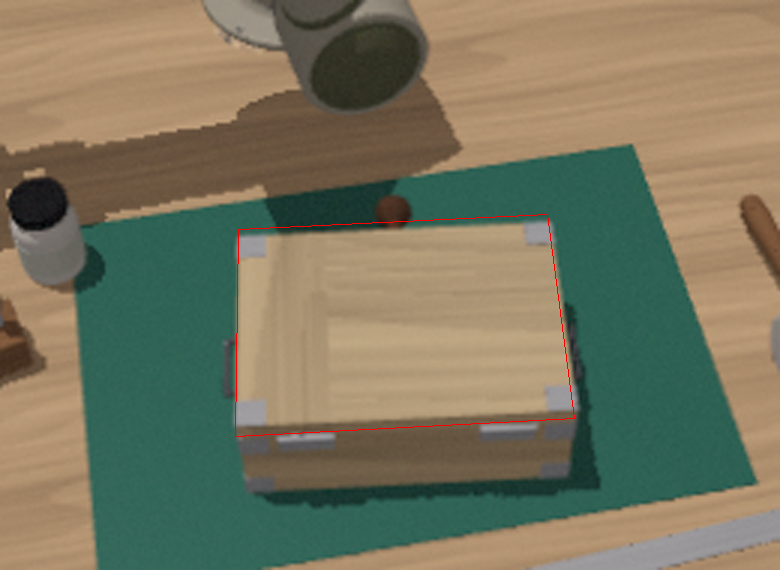

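```bash
python3 -m inch '{"translation":[[0,2,-1.9],[0,5,-4.8],[0,9,-8.6],[0,13,-12.4],[0,17,-16.2],[0,20,-19],[0,22,-21],[0,22.2,-21.1]],"rotation":[[-0.1,0,0],[-0.24,0,0],[-0.38,0,0],[-0.52,0,0],[-0.66,0,0],[-0.8,0,0],[-0.94,0,0],[-1.05,0,0]],"gripper":[6.5,6.5,6.5,6.5,6.5,6.5,6.5,6.5]}' 20
cat > st.py <<'E'
from h import *
import sys
from scipy.spatial.transform import Rotation as Ro
O=np.array([596.0,19.2,0]);yaw=np.radians(-7.55)
C=np.array([[np.cos(yaw),-np.sin(yaw),0],[np.sin(yaw),np.cos(yaw),0],[0,0,1]])
def goal(pch,tilt,back):
    """pch chest coords of grasped point; tilt of tool from down towards +x chest (rad); point lies 'back' mm behind TCP. Camera on robot side: z=+cy"""
    x=C@np.array([np.sin(tilt),0,-np.cos(tilt)]);z=C[:,1];y=np.cross(z,x)
    R=np.c_[x,y,z];p=O+C@np.array(pch,float)+back*x
    return p,R
def delta(p,R):
    s=sensors.read_state();R0=s['tool_rot']
    print('t',round(s['time'],2),'tcp',s['tcp_pos'].round(1),'F',s['wrist_force'].round(1),'w',round(s['gripper_width'],1),'q',s['q'].round(0))
    print('trans cm',(R0.T@(p-s['tcp_pos'])/10).round(2),'rot',Ro.from_matrix(R0.T@R).as_rotvec().round(3))
def knob(th): return [107.5-245*np.cos(th)+10*np.sin(th),0,95+245*np.sin(th)+10*np.cos(th)]
E
python3 -c "
from st import *
k=knob(0);delta(*goal([k[0],0,250],0,0))"
```

```text
time: 1.15
tcp_pos: [328.4, -235.1, 239.1]
tool_rot: [[0.001, 0.149, 0.989], [0.0, 0.989, -0.149], [-1.0, 0.0, 0.001]]
wrist_force: [0.4, -1.5, 0.3]
gripper_width: 65.2
t 1.15 tcp [ 328.4 -235.1  239.1] F [ 0.4 -1.5  0.3] w 65.2 q [-53.   7.  95.   0.  78. -44.]
trans cm [-1.08 28.89  8.92] rot [-1.589e+00  1.000e-03  0.000e+00]
```

```bash
python3 -m inch '{"translation":[[0,3,1],[0,7,2.2],[0,11,3.4],[0,15,4.6],[0,19,5.8],[0,23,7],[0,26.5,8.2],[0,28.9,8.9]],"rotation":[[-0.13,0,0],[-0.27,0,0],[-0.41,0,0],[-0.55,0,0],[-0.69,0,0],[-0.83,0,0],[-0.97,0,0],[-1.11,0,0]],"gripper":[6.5,6.5,6.5,6.5,6.5,6.5,6.5,6.5]}' >/dev/null
python3 -m inch '{"translation":[[0,0,0],[0,0,0],[0,0,0],[0,0,0],[0,0,0]],"rotation":[[-0.13,0,0],[-0.27,0,0],[-0.41,0,0],[-0.48,0,0],[-0.48,0,0]],"gripper":[6.5,6.5,6.5,6.5,6.5]}'
python3 -c "
from st import *
k=knob(0);p,R=goal(k,0,19);delta(p,R)
c=cam('wrist');save(c,'w1.png');print(proj(c,[O+C@np.array(k),O+C@np.array([-107.5,150,115]),O+C@np.array([-107.5,-150,115])]))
W=cloud(c);np.save('w1.npy',W)"
```

```text
time: 2.45
tcp_pos: [461.2, 32.8, 238.8]
tool_rot: [[0.0, -0.99, 0.139], [0.0, 0.139, 0.99], [-1.0, -0.0, 0.0]]
wrist_force: [-0.2, 0.8, 0.7]
gripper_width: 64.7
t 2.45 tcp [461.2  32.8 238.8] F [-0.2  0.8  0.7] w 64.7 q [-11.  13.  87.   0.  80. -93.]
trans cm [15.28  0.21  0.42] rot [-0.007  0.     0.   ]
[[327.08369689 181.94254646]
 [507.4891632  218.60744968]
 [147.2688226  221.13688896]]
```

View pics/w1.png

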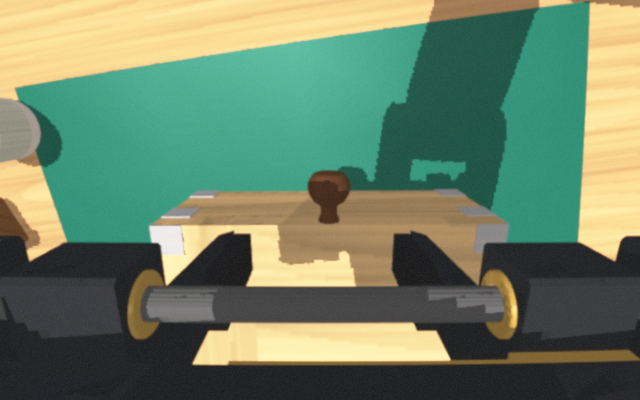

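Wrist view: knob at (328,186), lid front corners at about (151,224) and (507,224). That is about 4 px further towards the chest than predicted. I'll refine with the wrist depth.

```bash
python3 -c "
from st import *
W=np.load('w1.npy');im=cv2.imread('pics/w1.png').astype(int)
Pc=(W-O)@C
# knob
m=(im[...,2]>1.6*im[...,1])&(W[...,2]>95)&(abs(Pc[...,1])<40)&(Pc[...,0]<-100)
K=Pc[m];print('knob',m.sum(),K.min(0),K.max(0),np.median(K,0))
m=(abs(W[...,2]-115)<3);m[230:]=0
L=Pc[m&(Pc[...,0]>-125)];print('lid',np.median(L[:,2]),L[:,0].min(),np.percentile(L[:,0],[1,3]),np.percentile(L[:,1],[0.5,1,99,99.5]))
for y in (-120,-60,60,120):
  q=L[abs(L[:,1]-y)<15]; print(y,len(q),np.percentile(q[:,0],[0,2,5]) if len(q) else '')
print('table',np.median(W[30:60,250:400,2]))
"
```

```text
knob 157 [-146.42516478  -14.00680578  108.31111309] [-105.16979274   16.05287951  121.91086155] [-134.08680919    0.59275987  116.03353781]
lid 113.52401053554348 -124.84728319462096 [-123.68348948 -121.76895649] [-147.48914262 -145.20586441  149.28953481  151.01610279]
-120 179 [-103.79518648 -103.65825985 -103.52097414]
-60 190 [-103.93507416 -103.57078273 -103.51301961]
60 221 [-103.76125932 -103.55317177 -103.35715219]
120 246 [-103.51047664 -103.30373732 -103.20095305]
table nan
```

```bash
sed -i 's/^O=.*/O=np.array([598.0,19.3,0]);yaw=np.radians(-7.6)/' st.py
python3 -m inch '{"translation":[[2,0,0.2],[4.5,0,0.4],[7,0,0.4],[9.5,0,0.4],[12,0,0.4],[14,0,0.4],[15.2,0,0.4],[15.3,0,0.4]],"rotation":[[-0.01,0,0],[-0.01,0,0],[-0.01,0,0],[-0.01,0,0],[-0.01,0,0],[-0.01,0,0],[-0.01,0,0],[-0.01,0,0]],"gripper":[6.5,6.5,6.5,6.5,6.5,6.5,6.5,6.5]}'
python3 -c "
from st import *
k=knob(0);p,R=goal(k,0,19);delta(p,R)
c=cam('wrist');save(c,'w2.png')"
```

```text
time: 3.3
tcp_pos: [461.2, 36.8, 84.6]
tool_rot: [[-0.003, -0.991, 0.131], [0.0, 0.131, 0.991], [-1.0, 0.003, 0.0]]
wrist_force: [-0.2, -0.2, 0.3]
gripper_width: 65.0
t 3.3 tcp [461.2  36.8  84.6] F [-0.2 -0.2  0.3] w 65.0 q [-10.  24. 101.   0.  55. -93.]
trans cm [-0.14 -0.04  0.07] rot [ 0.001  0.    -0.003]
```

View pics/w2.png

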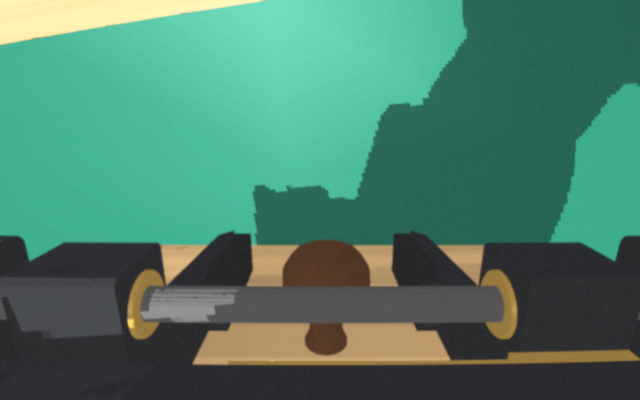

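The knob, at (326,270), is centred between the fingers at about 240 and 400. Closing.

```bash
python3 -m inch '{"translation":[[0,0,0],[0,0,0],[0,0,0],[0,0,0],[0,0,0],[0,0,0]],"rotation":[[0,0,0],[0,0,0],[0,0,0],[0,0,0],[0,0,0],[0,0,0]],"gripper":[3,3,3,3,3,3]}' 25
python3 -c "
from st import *
for a in np.arange(0,1.26,.1):
  k0=np.array(knob(0));d=np.array(knob(a))-k0;print(round(a,2),(d/10).round(2))"
```

```text
time: 3.95
tcp_pos: [462.2, 38.1, 86.2]
tool_rot: [[0.002, -0.992, 0.13], [0.003, 0.13, 0.992], [-1.0, -0.001, 0.003]]
wrist_force: [1.8, 11.0, 1.1]
gripper_width: 34.2
0.0 [0. 0. 0.]
0.1 [0.22 0.   2.44]
0.2 [0.69 0.   4.85]
0.3 [1.39 0.   7.2 ]
0.4 [2.32 0.   9.46]
0.5 [ 3.48  0.   11.62]
0.6 [ 4.84  0.   13.66]
0.7 [ 6.41  0.   15.55]
0.8 [ 8.15  0.   17.27]
0.9 [10.05  0.   18.81]
1.0 [12.1   0.   20.16]
1.1 [14.28  0.   21.29]
1.2 [16.55  0.   22.2 ]
```

```bash
python3 -m inch '{"translation":[[-0.6,-0.03,0.1],[-1.6,-0.1,0.1],[-2.9,-0.3,0.1],[-4.1,-0.52,0.1],[-5.3,-0.8,0.1],[-6.5,-1.15,0.1],[-7.8,-1.6,0.1],[-8.3,-1.8,0.1]],"rotation":[[0,0,0],[0,0,0],[0,0,0],[0,0,0],[0,0,0],[0,0,0],[0,0,0],[0,0,0]],"gripper":[3,3,3,3,3,3,3,3]}'
python3 -c "
from st import *
for a in (.3,.35,.4):
  p,R=goal(knob(a),0,19);delta(p,R)
c=cam('scene');save(c,'s2.png')"
```

```text
time: 4.75
tcp_pos: [479.8, 35.9, 169.7]
tool_rot: [[0.0, -0.992, 0.129], [0.001, 0.129, 0.992], [-1.0, -0.0, 0.001]]
wrist_force: [1.9, 4.3, -5.6]
gripper_width: 33.9
t 4.75 tcp [479.8  35.9 169.7] F [ 1.9  4.3 -5.6] w 33.9 q [-10.  19.  92.   0.  70. -92.]
trans cm [ 1.17  0.43 -0.08] rot [0.003 0.001 0.   ]
t 4.75 tcp [479.8  35.9 169.7] F [ 1.9  4.3 -5.6] w 33.9 q [-10.  19.  92.   0.  70. -92.]
trans cm [ 0.03 -0.01 -0.08] rot [0.003 0.001 0.   ]
t 4.75 tcp [479.8  35.9 169.7] F [ 1.9  4.3 -5.6] w 33.9 q [-10.  19.  92.   0.  70. -92.]
trans cm [-1.1  -0.51 -0.08] rot [0.003 0.001 0.   ]
```

View pics/s2.png

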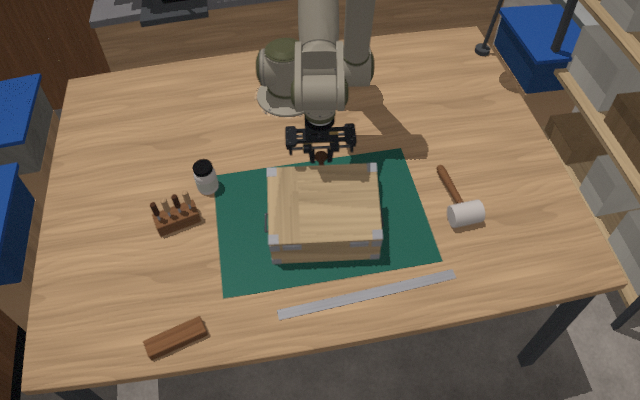

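The lid is following, now at about 0.35 rad, with the gripper above the knob at (320,150).

```bash
python3 -m inch '{"translation":[[-1.15,-0.5,-0.05],[-2.26,-1.05,-0.05],[-3.31,-1.65,-0.05],[-4.35,-2.3,-0.05],[-5.35,-3.0,-0.05],[-6.32,-3.77,-0.05],[-7.24,-4.58,-0.05],[-8.13,-5.43,-0.05]],"rotation":[[0,0,0],[0,0,0],[0,0,0],[0,0,0],[0,0,0],[0,0,0],[0,0,0],[0,0,0]],"gripper":[3,3,3,3,3,3,3,3]}'
python3 -c "
from st import *
for a in (.75,.8,.85,.9,.95,1.0,1.05,1.1,1.15):
  p,R=goal(knob(a),0,19);delta(p,R)" | grep -v tcp
```

```text
time: 5.6
tcp_pos: [532.6, 28.8, 249.8]
tool_rot: [[-0.003, -0.992, 0.129], [0.002, 0.129, 0.992], [-1.0, 0.003, 0.001]]
wrist_force: [-1.3, 5.9, -3.1]
gripper_width: 33.9
trans cm [-0.05 -0.11 -0.08] rot [ 0.004  0.001 -0.003]
trans cm [-0.9  -1.   -0.08] rot [ 0.004  0.001 -0.003]
trans cm [-1.69 -1.93 -0.08] rot [ 0.004  0.001 -0.003]
trans cm [-2.44 -2.9  -0.09] rot [ 0.004  0.001 -0.003]
trans cm [-3.14 -3.91 -0.09] rot [ 0.004  0.001 -0.003]
trans cm [-3.79 -4.95 -0.09] rot [ 0.004  0.001 -0.003]
trans cm [-4.39 -6.02 -0.09] rot [ 0.004  0.001 -0.003]
trans cm [-4.93 -7.12 -0.1 ] rot [ 0.004  0.001 -0.003]
trans cm [-5.42 -8.24 -0.1 ] rot [ 0.004  0.001 -0.003]
```

```bash
python3 -m inch '{"translation":[[-0.9,-1.0,-0.05],[-1.7,-1.9,-0.05],[-2.44,-2.9,-0.05],[-3.14,-3.9,-0.05],[-3.79,-4.95,-0.05],[-4.38,-6.0,-0.05],[-4.92,-7.1,-0.05],[-5.4,-8.2,-0.05]],"rotation":[[0,0,0],[0,0,0],[0,0,0],[0,0,0],[0,0,0],[0,0,0],[0,0,0],[0,0,0]],"gripper":[3,3,3,3,3,3,3,3]}'
python3 -c "
from st import *
for a in (1.15,1.2,1.23,1.25):
  p,R=goal(knob(a),0,19);delta(p,R)" | grep -v tcp
```

```text
time: 6.4
tcp_pos: [614.5, 17.9, 303.9]
tool_rot: [[-0.002, -0.992, 0.128], [0.002, 0.128, 0.992], [-1.0, 0.002, 0.002]]
wrist_force: [-2.0, 6.9, -3.2]
gripper_width: 34.1
trans cm [ 0.02 -0.   -0.08] rot [ 0.004  0.002 -0.002]
trans cm [-0.41 -1.15 -0.08] rot [ 0.004  0.002 -0.002]
trans cm [-0.64 -1.85 -0.08] rot [ 0.004  0.002 -0.002]
trans cm [-0.78 -2.32 -0.09] rot [ 0.004  0.002 -0.002]
```

```bash
python3 -m inch '{"translation":[[-0.2,-0.55,0],[-0.41,-1.15,0],[-0.6,-1.7,0],[-0.71,-2.1,0],[-0.71,-2.1,0],[-0.71,-2.1,0]],"rotation":[[0,0,0],[0,0,0],[0,0,0],[0,0,0],[0,0,0],[0,0,0]],"gripper":[3,3,3,3,3,3]}'
python3 -m inch '{"translation":[[0,0,0],[0,0,0],[0,0,0],[0,0,0],[-1,0,0],[-4,0,0],[-7,0,0],[-9,0,0]],"rotation":[[0,0,0],[0,0,0],[0,0,0],[0,0,0],[0,0,0],[0,0,0],[0,0,0],[0,0,0]],"gripper":[6.5,6.5,6.5,6.5,6.5,6.5,6.5,6.5]}'
python3 -c "
from st import *
p,R=goal([-230,-75,260],.5,0);delta(p,R)
for n in ('wrist','scene','top'):
  c=cam(n);save(c,n+'3.png');np.save(n+'3.npy',cloud(c))"
```

```text
time: 7.0
tcp_pos: [635.6, 15.1, 311.1]
tool_rot: [[-0.0, -0.992, 0.128], [0.002, 0.128, 0.992], [-1.0, 0.0, 0.002]]
wrist_force: [0.8, 6.5, 0.1]
gripper_width: 33.8
time: 7.8
tcp_pos: [635.5, 14.0, 404.3]
tool_rot: [[0.003, -0.992, 0.13], [-0.001, 0.13, 0.992], [-1.0, -0.003, -0.0]]
wrist_force: [0.3, -0.3, -0.0]
gripper_width: 65.4
t 7.8 tcp [635.5  14.  404.3] F [ 0.3 -0.3 -0. ] w 65.4 q [ -9.  29.  36.  -0. 115. -92.]
trans cm [14.34 26.85 -7.4 ] rot [ 0.003  0.    -0.497]
```

View pics/scene3.png

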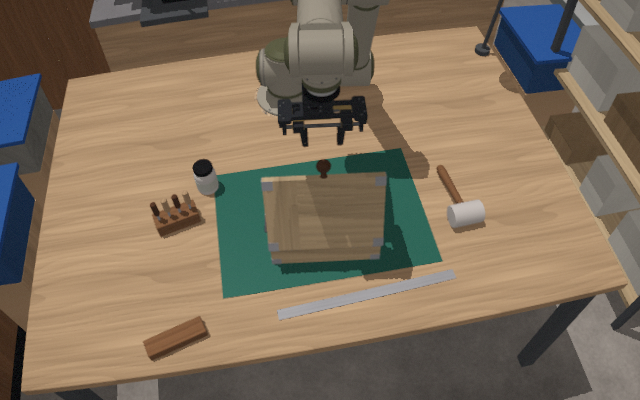

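View pics/wrist3.png

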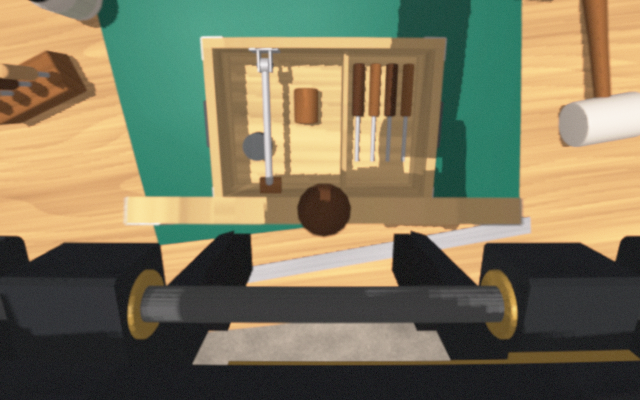

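View pics/top3.png

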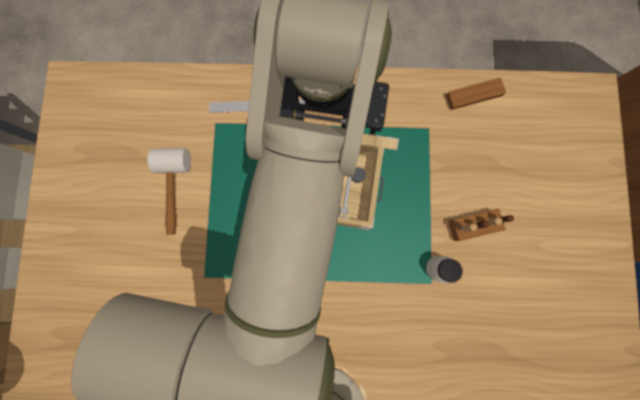

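Lid stands open by itself, with the knob at (324,208) in the wrist view. The rod runs from its bracket at (264,58) to the block at (270,184). Measuring the rod next.

```bash
python3 -c "
from st import *
W=np.load('wrist3.npy');Pc=(W-O)@C
for v in range(60,185,12):
  seg=Pc[v,255:282]; b=seg[seg[:,2]>70]
  print(v,len(b),np.nanmedian(b,axis=0).round(1) if len(b) else '')
print('rim front',[Pc[v,330].round(0) for v in (38,42,46,50)])
print('rim sides',[Pc[120,u].round(0) for u in (206,210,214,218,432,438,442)])
t=Pc[205:215,140:250].reshape(-1,3);print('lid front edge',np.nanmedian(t,0),np.nanmax(t,0))
"
```

```text
60 15 [-79.4 -73.   85.7]
72 14 [-65.2 -72.9  82. ]
84 7 [-50.3 -72.9  84.6]
96 8 [-35.3 -72.8  83.3]
108 6 [-20.1 -73.1  84.2]
120 8 [ -4.5 -73.8  83.5]
132 7 [ 11.2 -73.8  83.6]
144 8 [ 27.3 -73.7  83.2]
156 7 [ 43.6 -73.8  83.7]
168 7 [ 60.2 -74.6  83.7]
180 22 [ 79.1 -73.   74.8]
rim front [array([nan, nan, nan]), array([-100.,    9.,   93.]), array([-95.,   9.,  94.]), array([-93.,  10.,  73.])]
rim sides [array([  -3., -165.,   53.]), array([  -5., -146.,   93.]), array([  -5., -141.,   94.]), array([  -5., -138.,   88.]), array([ -6., 143.,  93.]), array([ -6., 151.,  93.]), array([ -1., 188.,   0.])]
lid front edge [ 50.9923705  -97.3622021  300.41342237] [ 54.65937096 -55.43972874 303.10033783]
```

```bash
python3 -m inch '{"translation":[[0,3,0],[0,7,-0.8],[2,11,-2],[5,15,-3.5],[8,19,-5],[11,23,-6.2],[13.5,26,-7.2],[14.3,26.9,-7.4]],"rotation":[[0,0,-0.02],[0,0,-0.07],[0,0,-0.15],[0,0,-0.23],[0,0,-0.31],[0,0,-0.39],[0,0,-0.47],[0,0,-0.52]],"gripper":[5,4,4,4,4,4,4,4]}' 15
python3 -c "
from st import *
p,R=goal([14,-74,81],.52,-80);delta(p,R)
p,R=goal([14,-74,81],.52,11);delta(p,R)
c=cam('wrist');save(c,'w4.png')"
```

```text
time: 8.75
tcp_pos: [353.8, -22.4, 252.9]
tool_rot: [[0.488, -0.863, 0.131], [-0.063, 0.115, 0.991], [-0.87, -0.492, 0.002]]
wrist_force: [1.4, -0.3, 0.4]
gripper_width: 39.8
t 8.75 tcp [353.8 -22.4 252.9] F [ 1.4 -0.3  0.4] w 39.8 q [ -32.  -13.  116.   16.   50. -122.]
trans cm [ 19.3  -13.31  -0.08] rot [-0.     0.003 -0.005]
t 8.75 tcp [353.8 -22.4 252.9] F [ 1.4 -0.3  0.4] w 39.8 q [ -32.  -13.  116.   16.   50. -122.]
trans cm [ 28.4  -13.36  -0.11] rot [-0.     0.003 -0.005]
```

View pics/w4.png

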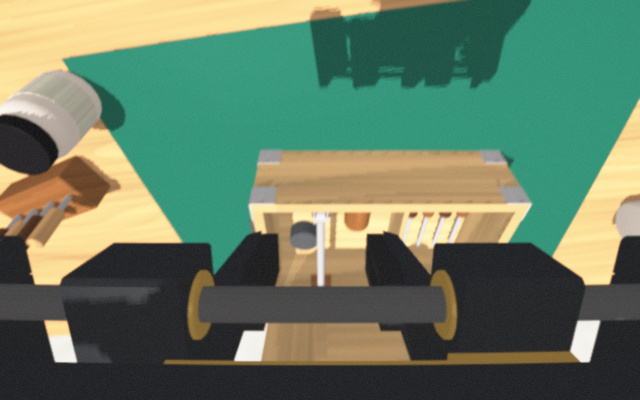

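The rod is between the fingers at (320,245). Moving to the pre-grasp pose.

```bash
python3 -m inch '{"translation":[[1,-2.5,0],[3,-5.5,0],[6,-8.5,0],[9.5,-11,0],[13,-13,0],[16.5,-13.3,-0.05],[19,-13.3,-0.1],[19.3,-13.3,-0.1]],"rotation":[[0,0,0],[0,0,0],[0,0,0],[0,0,0],[0,0,0],[0,0,0],[0,0,0],[0,0,0]],"gripper":[4,4,4,4,4,4,4,4]}'
python3 -c "
from st import *
p,R=goal([14,-74,81],.52,11);delta(p,R)
c=cam('wrist');save(c,'w5.png')
c=cam('scene');save(c,'s5.png')"
```

```text
time: 9.6
tcp_pos: [569.1, -52.3, 153.3]
tool_rot: [[0.488, -0.863, 0.129], [-0.062, 0.113, 0.992], [-0.871, -0.492, 0.001]]
wrist_force: [-1.2, 0.6, 1.3]
gripper_width: 40.0
t 9.6 tcp [569.1 -52.3 153.3] F [-1.2  0.6  1.3] w 40.0 q [ -20.   20.  100.   12.   32. -111.]
trans cm [9.03 0.66 0.06] rot [ 0.002  0.003 -0.006]
```

View pics/w5.png

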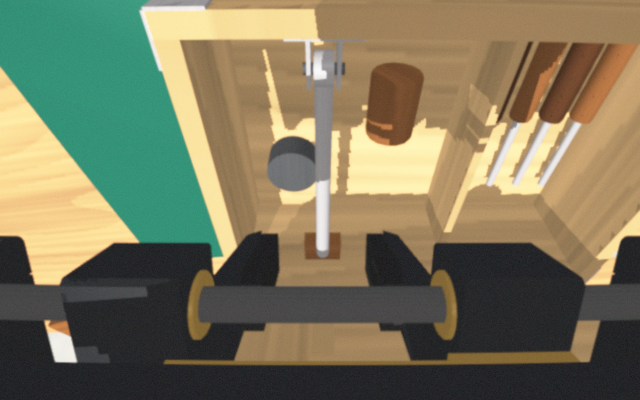

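View pics/s5.png

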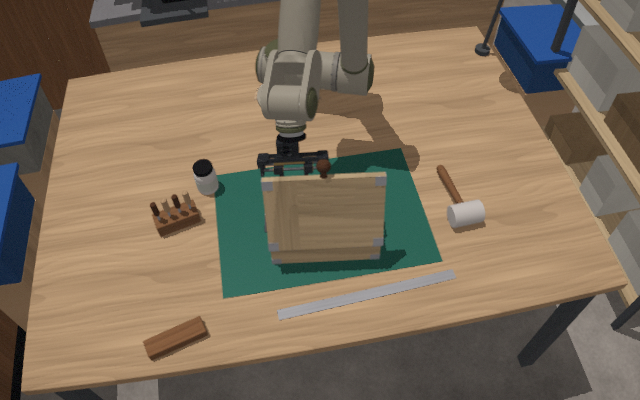

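The rod lies at x≈322, midway between the pads (278 and 366). Advancing and closing.

```bash
python3 -m inch '{"translation":[[1.5,0.3,0.05],[3.5,0.6,0.05],[5.5,0.66,0.05],[7,0.66,0.05],[8.3,0.66,0.05],[9,0.66,0.05],[9,0.66,0.05],[9,0.66,0.05]],"rotation":[[0,0,0],[0,0,0],[0,0,0],[0,0,0],[0,0,0],[0,0,0],[0,0,0],[0,0,0]],"gripper":[4,4,4,4,4,4,4,4]}'
python3 -c "
from st import *
p,R=goal([14,-74,81],.52,11);delta(p,R)
c=cam('wrist');save(c,'w6.png')"
```

```text
time: 10.5
tcp_pos: [607.5, -57.4, 76.1]
tool_rot: [[0.493, -0.86, 0.129], [-0.064, 0.112, 0.992], [-0.867, -0.498, -0.0]]
wrist_force: [0.1, -1.1, 0.2]
gripper_width: 40.3
t 10.5 tcp [607.5 -57.4  76.1] F [ 0.1 -1.1  0.2] w 40.3 q [ -19.   30.  100.   15.   22. -114.]
trans cm [0.4  0.23 0.07] rot [0.003 0.001 0.001]
```

View pics/w6.png

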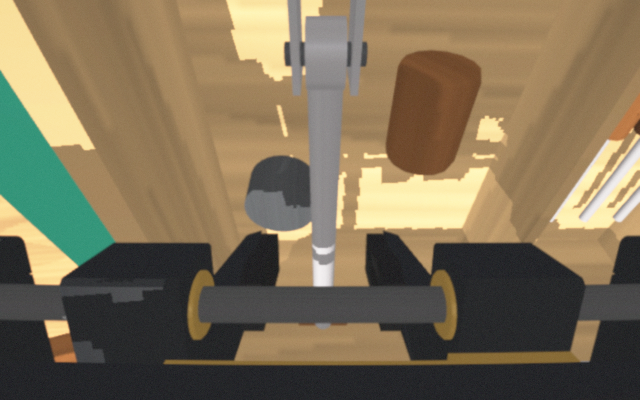

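```bash
python3 -m inch '{"translation":[[0.3,0.2,0.05],[0.3,0.2,0.05],[0.3,0.2,0.05],[0.3,0.2,0.05],[0.3,0.2,0.05],[0.3,0.2,0.05],[0.3,0.2,0.05]],"rotation":[[0,0,0],[0,0,0],[0,0,0],[0,0,0],[0,0,0],[0,0,0],[0,0,0]],"gripper":[4,0.6,0.6,0.6,0.6,0.6,0.6]}' 15
python3 -c "
from st import *
p,R=goal([14,-74,81],.52,11);delta(p,R)
s=sensors.read_state();g=s['tcp_pos']-11*s['tool_rot'][:,0];pc=C.T@(g-O);print('grip pt',pc)
# plan: radius from pivot
r=np.array([pc[0]+76,pc[2]-81]);R0=np.hypot(*r);a0=np.arctan2(r[1],r[0]);print(R0,a0)
til0=np.arctan2(*(C.T@s['tool_rot'][:,0])[[0]],-s['tool_rot'][2,0]);print('tilt',til0)
for a in np.arange(0.1,1.11,.1):
  t=til0+ a*0.5
  p,Rr=goal([-76+R0*np.cos(a0+a),pc[1],81+R0*np.sin(a0+a)],t,11)
  print(round(a,2),(s['tool_rot'].T@(p-s['tcp_pos'])/10).round(2),'rot',Ro.from_matrix(s['tool_rot'].T@Rr).as_rotvec().round(3))
"
```

```text
time: 11.25
tcp_pos: [607.3, -56.8, 71.9]
tool_rot: [[0.493, -0.86, 0.129], [-0.064, 0.112, 0.992], [-0.868, -0.497, 0.0]]
wrist_force: [-0.1, 0.9, 1.5]
gripper_width: 9.3
t 11.25 tcp [607.3 -56.8  71.9] F [-0.1  0.9  1.5] w 9.3 q [ -19.   30.  100.   16.   21. -115.]
trans cm [0.04 0.01 0.02] rot [0.002 0.002 0.   ]
grip pt [ 13.84549954 -74.16847114  81.40400196]
89.84640786205767 0.004496599569188515
tilt 0.5201653686007085
0.1 [-0.8  -0.46 -0.  ] rot [ 0.002  0.002 -0.05 ]
0.2 [-1.65 -0.83 -0.  ] rot [ 0.002  0.002 -0.1  ]
0.3 [-2.52 -1.12 -0.  ] rot [ 0.002  0.002 -0.15 ]
0.4 [-3.42 -1.33  0.  ] rot [ 0.002  0.002 -0.2  ]
0.5 [-4.32 -1.44  0.  ] rot [ 0.002  0.002 -0.25 ]
0.6 [-5.24 -1.46  0.  ] rot [ 0.002  0.002 -0.3  ]
0.7 [-6.14 -1.39  0.  ] rot [ 0.002  0.002 -0.35 ]
0.8 [-7.04 -1.24  0.01] rot [ 0.002  0.002 -0.4  ]
0.9 [-7.91 -0.99  0.01] rot [ 0.002  0.002 -0.45 ]
1.0 [-8.75 -0.66  0.01] rot [ 0.002  0.002 -0.5  ]
1.1 [-9.55 -0.25  0.01] rot [ 0.002  0.002 -0.55 ]
```

```bash
python3 -c "
from st import *
s=sensors.read_state()
g=C.T@(s['tcp_pos']-11*s['tool_rot'][:,0]-O)
for a in np.r_[np.arange(0.07,1.0,.07),1.0,1.05,1.075]:
  d=np.array([89.85*(np.cos(.0045+a)-1),0,89.85*np.sin(a+.0045)-.4])
  print(round(a,3),(s['tool_rot'].T@(C@d)/10).round(2))
"
```

```text
0.07 [-0.56 -0.29  0.  ]
0.14 [-1.13 -0.54  0.  ]
0.21 [-1.73 -0.75  0.  ]
0.28 [-2.33 -0.92  0.  ]
0.35 [-2.95 -1.05  0.  ]
0.42 [-3.57 -1.13  0.  ]
0.49 [-4.2  -1.17  0.  ]
0.56 [-4.83 -1.16  0.  ]
0.63 [-5.46 -1.11  0.01]
0.7 [-6.08 -1.02  0.01]
0.77 [-6.69 -0.88  0.01]
0.84 [-7.29 -0.7   0.01]
0.91 [-7.88 -0.48  0.01]
0.98 [-8.45 -0.22  0.01]
1.0 [-8.61 -0.14  0.01]
1.05 [-9.01  0.08  0.01]
1.075 [-9.2   0.2   0.01]
```

```bash
python3 -m inch '{"translation":[[-0.56,-0.29,0],[-1.13,-0.54,0],[-1.73,-0.75,0],[-2.33,-0.92,0],[-2.95,-1.05,0],[-3.57,-1.13,0],[-4.2,-1.17,0],[-4.2,-1.17,0]],"rotation":[[0,0,0],[0,0,0],[0,0,0],[0,0,0],[0,0,0],[0,0,0],[0,0,0],[0,0,0]],"gripper":[0.6,0.6,0.6,0.6,0.6,0.6,0.6,0.6]}'
python3 -c "
from st import *
c=cam('wrist');save(c,'w7.png')"
```

```text
time: 12.05
tcp_pos: [596.2, -55.3, 114.7]
tool_rot: [[0.493, -0.86, 0.129], [-0.064, 0.112, 0.992], [-0.868, -0.497, -0.0]]
wrist_force: [-0.5, 2.8, -1.2]
gripper_width: 9.5
```

View pics/w7.png

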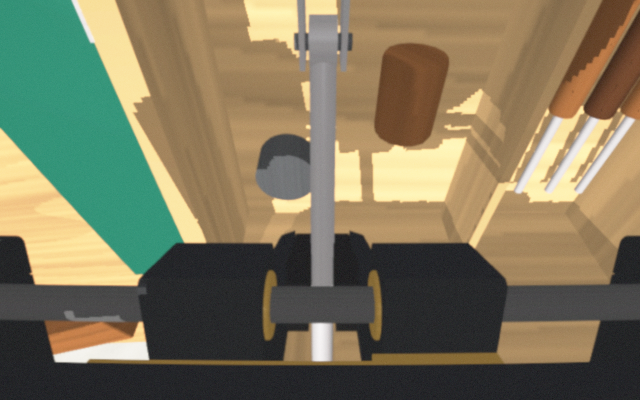

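The rod is held between the pads at (322,240) and rising. Continuing to its stop.

```bash
python3 -m inch '{"translation":[[-0.63,0.01,0],[-1.26,0.06,0],[-1.88,0.15,0],[-2.49,0.29,0],[-3.09,0.47,0],[-3.68,0.69,0],[-4.25,0.95,0],[-4.25,0.95,0]],"rotation":[[0,0,0],[0,0,0],[0,0,0],[0,0,0],[0,0,0],[0,0,0],[0,0,0],[0,0,0]],"gripper":[0.6,0.6,0.6,0.6,0.6,0.6,0.6,0.6]}'
python3 -m inch '{"translation":[[-0.3,0.14,0],[-0.56,0.25,0],[-0.76,0.37,0],[-0.84,0.42,0],[-0.84,0.42,0]],"rotation":[[0,0,0],[0,0,0],[0,0,0],[0,0,0],[0,0,0]],"gripper":[0.6,0.6,0.6,0.6,0.6]}'
python3 -c "
from st import *
s=sensors.read_state();g=C.T@(s['tcp_pos']-11*s['tool_rot'][:,0]-O);print(g,np.arctan2(g[2]-81,g[0]+76),np.hypot(g[2]-81,g[0]+76))
c=cam('wrist');save(c,'w8.png');c=cam('scene');save(c,'s8.png')"
```

```text
time: 12.9
tcp_pos: [567.0, -51.5, 146.8]
tool_rot: [[0.493, -0.86, 0.129], [-0.064, 0.112, 0.992], [-0.868, -0.497, 0.0]]
wrist_force: [0.3, 4.2, -0.1]
gripper_width: 9.3
time: 13.4
tcp_pos: [559.7, -50.5, 151.3]
tool_rot: [[0.492, -0.861, 0.129], [-0.064, 0.112, 0.992], [-0.868, -0.497, 0.0]]
wrist_force: [0.8, 4.0, -1.6]
gripper_width: 9.4
[-34.24390912 -74.27323414 160.89169441] 1.0891864903493487 90.14573734155246
```

View pics/w8.png

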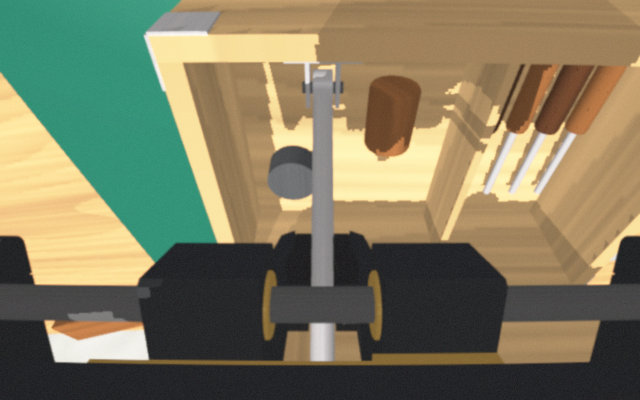

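View pics/s8.png

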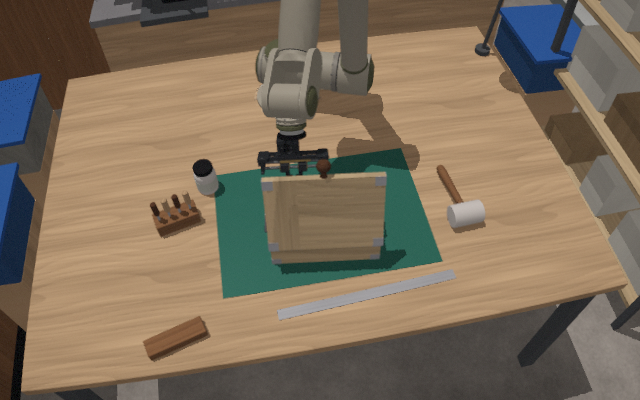

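```bash
python3 -m inch '{"translation":[[-0.12,0.09,0],[-0.2,0.14,0],[-0.2,0.14,0]],"rotation":[[0,0,0],[0,0,0],[0,0,0]],"gripper":[0.6,0.6,0.6]}'
python3 -c "
from st import *
s=sensors.read_state();g=C.T@(s['tcp_pos']-11*s['tool_rot'][:,0]-O);print(g,np.arctan2(g[2]-81,g[0]+76),np.hypot(g[2]-81,g[0]+76),s['wrist_force'],s['torque'])"
```

```text
time: 13.8
tcp_pos: [558.4, -50.4, 152.0]
tool_rot: [[0.493, -0.86, 0.13], [-0.064, 0.113, 0.992], [-0.867, -0.497, 0.001]]
wrist_force: [11.7, 5.4, -11.7]
gripper_width: 9.5
[-35.47248284 -74.35921295 161.56781035] 1.1047326936069222 90.1867601781112 [ 11.72460033   5.37755232 -11.70162447] [ 0.9462449  -0.74417361  0.5519471 ]
```

```bash
python3 -m inch '{"translation":[[0.15,-0.1,0],[0.15,-0.1,0],[0.15,-0.1,0],[0.15,-0.1,0],[-0.5,-0.1,0],[-3,-0.1,0],[-6,-0.1,0],[-9,-0.1,0]],"rotation":[[0,0,0],[0,0,0],[0,0,0],[0,0,0],[0,0,0],[0,0,0],[0,0,0],[0,0,0]],"gripper":[0.9,4,4,4,4,4,4,4]}'
python3 -m inch '{"translation":[[-2,1,0],[-4,3,0],[-6,5,0],[-8,6,0],[-9,6.5,0]],"rotation":[[0,0,0],[0,0,0],[0,0,0],[0,0,0],[0,0,0]],"gripper":[4,4,4,4,4]}'
python3 -c "
from st import *
c=cam('wrist');save(c,'w9.png');np.save('w9.npy',cloud(c));print(proj(c,[O+C@np.array(x) for x in ([-76,-75,81],[-1,-75,220],knob(1.24))]))
p,R=goal(np.array(knob(1.24))+[0,0,100],0,19);delta(p,R)"
```

```text
time: 14.6
tcp_pos: [513.2, -44.7, 232.2]
tool_rot: [[0.493, -0.861, 0.13], [-0.065, 0.112, 0.992], [-0.868, -0.497, -0.0]]
wrist_force: [0.6, -0.5, 0.6]
gripper_width: 39.9
time: 15.1
tcp_pos: [412.6, -31.4, 278.1]
tool_rot: [[0.494, -0.86, 0.13], [-0.065, 0.112, 0.992], [-0.867, -0.499, -0.001]]
wrist_force: [0.3, -1.3, -0.4]
gripper_width: 40.1
[[321.6790963  156.72175677]
 [321.36324795 312.03561488]
 [413.8156759  461.2827463 ]]
t 15.15 tcp [412.5 -31.4 278.7] F [-0.3  0.9  1.4] w 40.0 q [ -27.   -6.  108.   12.   51. -115.]
trans cm [ -0.74 -25.21   7.4 ] rot [ 0.003 -0.     0.523]
```

View pics/w9.png

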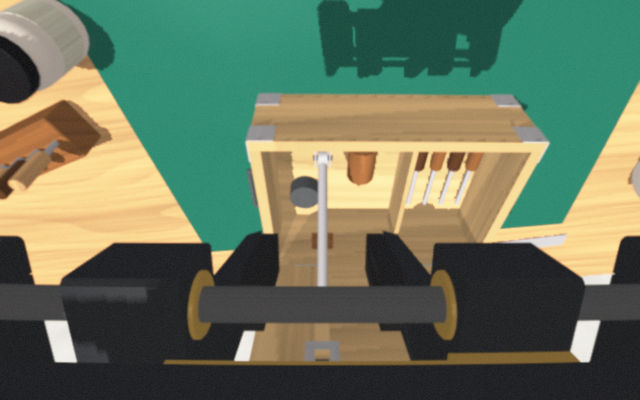

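The rod stays up, from (322,157) to behind the crossbar, and the lid hole plate at (322,348) is in line with it. Returning above the knob.

```bash
python3 -m inch '{"translation":[[-2.5,-1,0.5],[-5.5,-3,1.5],[-7,-7,2.5],[-7,-11,3.5],[-6,-15,4.5],[-4,-19,5.5],[-2,-23,6.8],[-0.8,-25.2,7.4]],"rotation":[[0,0,0.03],[0,0,0.09],[0,0,0.16],[0,0,0.23],[0,0,0.3],[0,0,0.38],[0,0,0.46],[0,0,0.52]],"gripper":[6.5,6.5,6.5,6.5,6.5,6.5,6.5,6.5]}'
python3 -m inch '{"translation":[[0,0,0],[0,0,0]],"rotation":[[0,0,0],[0,0,0]],"gripper":[6.5,6.5]}' >/dev/null
python3 -c "
from st import *
p,R=goal(np.array(knob(1.24)),0,19);delta(p,R)
c=cam('wrist');save(c,'w10.png');np.save('w10.npy',cloud(c));print(proj(c,[O+C@np.array(x) for x in ([-1,-75,220],knob(1.24),knob(1.2))]))"
```

```text
time: 15.95
tcp_pos: [639.5, 14.5, 406.5]
tool_rot: [[-0.005, -0.992, 0.129], [0.001, 0.129, 0.992], [-1.0, 0.005, -0.0]]
wrist_force: [1.2, 0.1, -0.6]
gripper_width: 65.0
t 16.15 tcp [637.4  13.9 407.2] F [-0.9 -0.   1.9] w 64.9 q [ -9.  30.  34.  -0. 116. -92.]
trans cm [9.62 0.23 0.01] rot [ 0.003 -0.    -0.002]
[[243.72854542 130.01802383]
 [322.3546789  200.56630274]
 [322.39665229 186.00275245]]
```

View pics/w10.png

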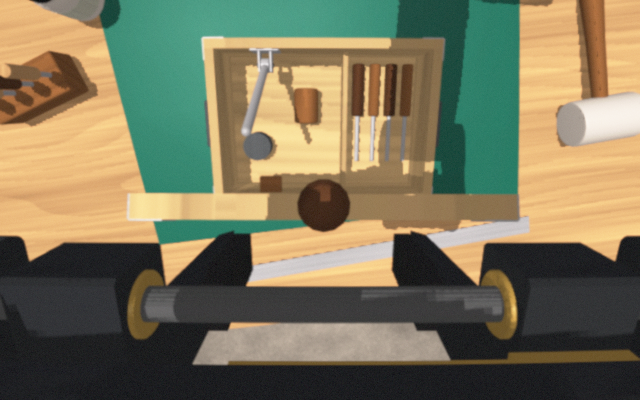

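Rod tip at (246,132), where predicted, and the knob at (323,205). Descending onto the knob.

```bash
python3 -m inch '{"translation":[[1.5,0.1,0],[4,0.15,0],[6.5,0.15,0],[8.5,0.15,0],[9.4,0.15,0],[9.5,0.15,0],[9.5,0.15,0]],"rotation":[[0,0,0],[0,0,0],[0,0,0],[0,0,0],[0,0,0],[0,0,0],[0,0,0]],"gripper":[6.5,6.5,6.5,6.5,6.5,6.5,6.5]}'
python3 -m inch '{"translation":[[0,0,0.1],[0,0,0.1],[0,0,0.1],[0,0,0.1],[0,0,0.1],[0,0,0.1],[0,0,0.1]],"rotation":[[0,0,0],[0,0,0],[0,0,0],[0,0,0],[0,0,0],[0,0,0],[0,0,0]],"gripper":[3,3,3,3,3,3,3]}' 25
python3 -c "
from st import *
for a in np.r_[1.24,1.22,np.arange(1.2,.69,-.05),.78]:
  print(round(a,3)); p,R=goal(knob(a),0,19);delta(p,R)" | grep -v tcp
```

```text
time: 16.9
tcp_pos: [634.6, 14.2, 315.6]
tool_rot: [[0.002, -0.992, 0.13], [-0.0, 0.13, 0.992], [-1.0, -0.003, -0.0]]
wrist_force: [-0.3, -0.7, 0.3]
gripper_width: 65.1
time: 17.6
tcp_pos: [635.0, 15.2, 314.2]
tool_rot: [[0.0, -0.992, 0.129], [0.0, 0.129, 0.992], [-1.0, -0.0, 0.0]]
wrist_force: [-0.2, 1.0, 1.1]
gripper_width: 34.4
1.24
trans cm [ 0.32 -0.01 -0.08] rot [0.003 0.    0.   ]
1.22
trans cm [ 0.46  0.46 -0.08] rot [0.003 0.    0.   ]
1.2
trans cm [ 0.62  0.92 -0.08] rot [0.003 0.    0.   ]
1.15
trans cm [ 1.04  2.07 -0.08] rot [0.003 0.    0.   ]
1.1
trans cm [ 1.53  3.2  -0.07] rot [0.003 0.    0.   ]
1.05
trans cm [ 2.07  4.3  -0.07] rot [0.003 0.    0.   ]
1.0
trans cm [ 2.66  5.37 -0.07] rot [0.003 0.    0.   ]
0.95
trans cm [ 3.3   6.42 -0.07] rot [0.003 0.    0.   ]
0.9
trans cm [ 4.    7.42 -0.06] rot [0.003 0.    0.   ]
0.85
trans cm [ 4.75  8.4  -0.06] rot [0.003 0.    0.   ]
0.8
trans cm [ 5.54  9.33 -0.06] rot [0.003 0.    0.   ]
0.75
trans cm [ 6.38 10.22 -0.06] rot [0.003 0.    0.   ]
0.7
trans cm [ 7.26 11.07 -0.05] rot [0.003 0.    0.   ]
0.78
trans cm [ 5.87  9.69 -0.06] rot [0.003 0.    0.   ]
```

```bash
python3 -m inch '{"translation":[[0.14,0.46,0],[0.3,0.93,0],[0.5,1.5,0],[0.72,2.07,0],[0.96,2.64,0],[1.21,3.2,0],[1.47,3.75,0],[1.75,4.3,0]],"rotation":[[0,0,0],[0,0,0],[0,0,0],[0,0,0],[0,0,0],[0,0,0],[0,0,0],[0,0,0]],"gripper":[3,3,3,3,3,3,3,3]}'
python3 -m inch '{"translation":[[0.29,0.54,0],[0.59,1.07,0],[0.9,1.6,0],[1.23,2.12,0],[1.57,2.62,0],[1.93,3.12,0],[2.1,3.37,0],[2.1,3.37,0]],"rotation":[[0,0,0],[0,0,0],[0,0,0],[0,0,0],[0,0,0],[0,0,0],[0,0,0],[0,0,0]],"gripper":[3,3,3,3,3,3,3,3]}'
python3 -c "
from st import *
for a in np.r_[.88,.85,.82,.8,.78,.77,.76]:
  print(round(a,3)); p,R=goal(knob(a),0,19-3.2);delta(p,R)
c=cam('wrist');save(c,'w11.png')
c=cam('scene');save(c,'s11.png')
" | grep -v tcp
```

```text
time: 18.4
tcp_pos: [591.8, 21.0, 296.5]
tool_rot: [[0.0, -0.992, 0.129], [0.0, 0.129, 0.992], [-1.0, -0.0, 0.0]]
wrist_force: [-0.3, 3.1, 6.2]
gripper_width: 34.2
time: 19.2
tcp_pos: [557.9, 25.5, 274.9]
tool_rot: [[-0.002, -0.992, 0.129], [0.001, 0.129, 0.992], [-1.0, 0.002, 0.0]]
wrist_force: [-5.4, 3.5, 2.9]
gripper_width: 34.4
0.88
trans cm [ 0.05  0.03 -0.08] rot [ 0.003  0.    -0.002]
0.85
trans cm [ 0.51  0.61 -0.08] rot [ 0.003  0.    -0.002]
0.82
trans cm [ 0.98  1.17 -0.08] rot [ 0.003  0.    -0.002]
0.8
trans cm [ 1.31  1.54 -0.08] rot [ 0.003  0.    -0.002]
0.78
trans cm [ 1.64  1.9  -0.08] rot [ 0.003  0.    -0.002]
0.77
trans cm [ 1.81  2.08 -0.08] rot [ 0.003  0.    -0.002]
0.76
trans cm [ 1.98  2.26 -0.08] rot [ 0.003  0.    -0.002]
```

View pics/w11.png

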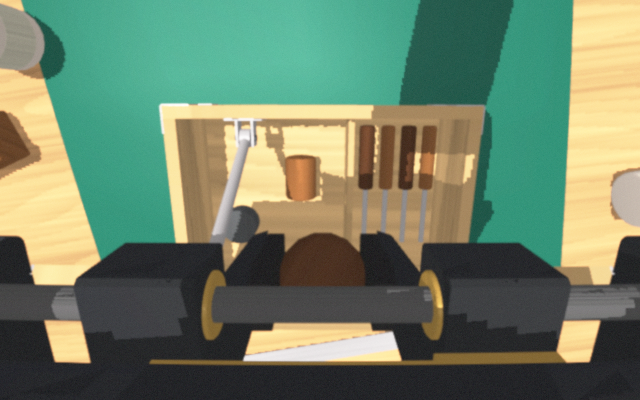

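View pics/s11.png

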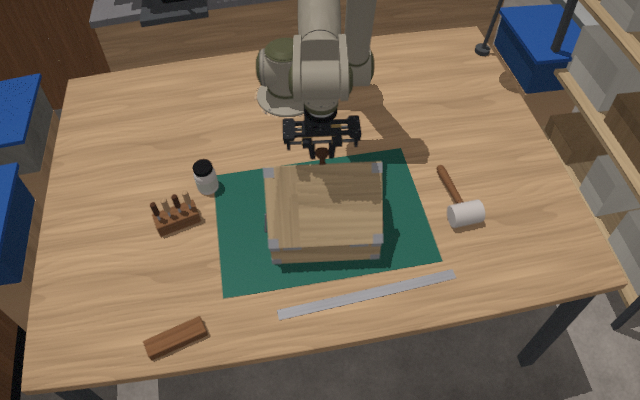

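Lid at 0.88 rad, with the rod standing at (232,190). Now lowering in small steps and watching the force.

```bash
python3 -m inch '{"translation":[[0.15,0.2,0],[0.3,0.39,0],[0.46,0.58,0],[0.62,0.77,0],[0.62,0.77,0]],"rotation":[[0,0,0],[0,0,0],[0,0,0],[0,0,0],[0,0,0]],"gripper":[3,3,3,3,3]}'
cat > ang.py <<'E'
from st import *
from scipy.optimize import minimize_scalar
s=sensors.read_state();g=C.T@(s['tcp_pos']-15.8*s['tool_rot'][:,0]-O)
r=minimize_scalar(lambda a:np.hypot(*(np.array(knob(a))-g)[[0,2]]),bounds=(0,1.3),method='bounded');print('lid',r.x,r.fun,'F',s['wrist_force'])
E
python3 ang.py
```

```text
time: 19.8
tcp_pos: [550.4, 26.5, 268.9]
tool_rot: [[-0.002, -0.992, 0.129], [0.001, 0.129, 0.992], [-1.0, 0.002, 0.0]]
wrist_force: [-5.0, 4.2, 4.1]
gripper_width: 34.0
lid 0.843082236845989 0.18017040094171952 F [-4.97166669  4.15436904  4.14712297]
```

```bash
python3 -m inch '{"translation":[[0.16,0.19,0],[0.32,0.37,0],[0.48,0.56,0],[0.64,0.74,0],[0.64,0.74,0]],"rotation":[[0,0,0],[0,0,0],[0,0,0],[0,0,0],[0,0,0]],"gripper":[3,3,3,3,3]}' |grep -v tool
python3 ang.py
python3 -m inch '{"translation":[[0.16,0.18,0],[0.33,0.36,0],[0.33,0.36,0]],"rotation":[[0,0,0],[0,0,0],[0,0,0]],"gripper":[3,3,3]}'|grep -v tool
python3 ang.py
```

```text
time: 20.3
tcp_pos: [542.9, 27.4, 262.5]
wrist_force: [-5.9, 4.7, 4.0]
gripper_width: 34.2
lid 0.8027017442848263 0.14368522192345398 F [-5.89486511  4.66685973  4.01535051]
time: 20.6
tcp_pos: [539.3, 27.9, 259.1]
wrist_force: [-6.2, 4.9, 3.8]
gripper_width: 34.5
lid 0.7824843175994532 0.14790383603250973 F [-6.16276662  4.89126979  3.77552657]
```

```bash
python3 -m inch '{"translation":[[0.09,0.09,0],[0.17,0.17,0],[0.17,0.17,0]],"rotation":[[0,0,0],[0,0,0],[0,0,0]],"gripper":[3,3,3]}'|grep -v tool
python3 ang.py
python3 -m inch '{"translation":[[0.09,0.09,0],[0.17,0.17,0],[0.17,0.17,0]],"rotation":[[0,0,0],[0,0,0],[0,0,0]],"gripper":[3,3,3]}'|grep -v tool
python3 ang.py
python3 -c "
from st import *
c=cam('wrist');save(c,'w12.png')"
```

```text
time: 20.9
tcp_pos: [537.7, 28.1, 257.6]
wrist_force: [-5.8, 4.6, 5.1]
gripper_width: 34.0
lid 0.773505040551621 0.1436037127792736 F [-5.7618102   4.56811726  5.12996115]
time: 21.2
tcp_pos: [536.6, 28.3, 256.4]
wrist_force: [-4.6, 4.6, 8.4]
gripper_width: 34.3
lid 0.7666680526767055 0.11132486583153849 F [-4.5792929  4.5651665  8.3716231]
```

View pics/w12.png

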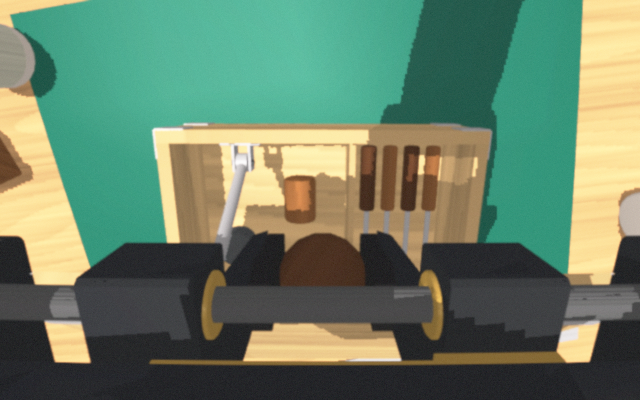

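```bash
python3 -m inch '{"translation":[[0.1,0.1,0],[0.2,0.2,0],[0.2,0.2,0]],"rotation":[[0,0,0],[0,0,0],[0,0,0]],"gripper":[3,3,3]}'|grep -v tool
python3 ang.py
```

```text
time: 21.55
tcp_pos: [536.1, 28.4, 255.9]
wrist_force: [1.8, 4.7, 13.9]
gripper_width: 34.2
lid 0.7634117938523288 0.11243030336349005 F [ 1.76657845  4.72004086 13.85360957]
```

The force rose to 14 N while the lid stopped moving, so the tip is bottomed. Relaxing the push, releasing and backing off.

```bash
python3 -m inch '{"translation":[[-0.15,-0.15,0],[-0.15,-0.15,0],[-0.15,-0.15,0],[-0.15,-0.15,0],[-0.15,-0.15,0],[-1,0.3,0],[-4,1,0],[-7,2,0]],"rotation":[[0,0,0],[0,0,0],[0,0,0],[0,0,0],[0,0,0],[0,0,0],[0,0,0],[0,0,0]],"gripper":[3.2,6.5,6.5,6.5,6.5,6.5,6.5,6.5]}'
python3 -m inch '{"translation":[[-3,3,0],[-6,7,0],[-6,11,0],[-6,15,0],[-6,18,0],[-6,18,0]],"rotation":[[0,0,-0.05],[0,0,-0.15],[0,0,-0.25],[0,0,-0.35],[0,0,-0.4],[0,0,-0.4]],"gripper":[6.5,6.5,6.5,6.5,6.5,6.5]}'
python3 -c "
from st import *
c=cam('wrist');save(c,'w13.png');W=cloud(c);np.save('w13.npy',W)
print(proj(c,[O+C@np.array(x) for x in ([-76,-75,81],[-1,-75,220],knob(.78))]))
c=cam('scene');save(c,'s13.png');W=cloud(c);np.save('s13.npy',W)"
```

```text
time: 22.35
tcp_pos: [514.7, 30.8, 325.2]
tool_rot: [[-0.001, -0.992, 0.13], [0.0, 0.13, 0.992], [-1.0, 0.001, -0.0]]
wrist_force: [0.6, 0.2, -0.4]
gripper_width: 65.0
time: 22.95
tcp_pos: [332.8, 55.0, 385.3]
tool_rot: [[0.391, -0.911, 0.129], [-0.051, 0.118, 0.992], [-0.919, -0.394, -0.001]]
wrist_force: [-0.2, 0.6, -0.1]
gripper_width: 65.0
[[271.32089802 187.13365533]
 [264.2563568  295.92623524]
 [321.09631122 306.25018534]]
```

View pics/w13.png

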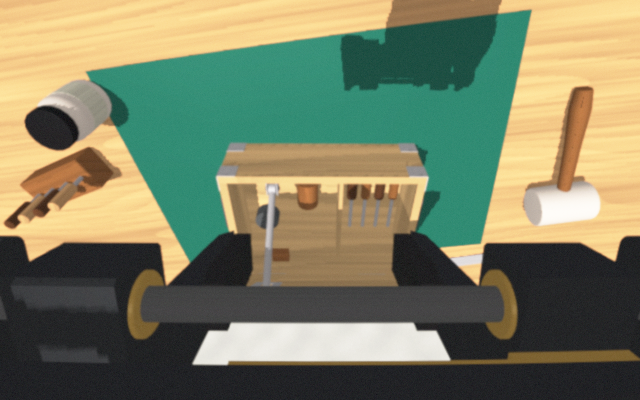

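View pics/s13.png

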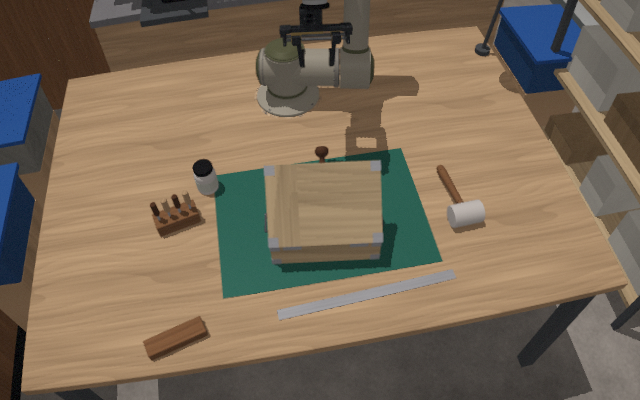

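```bash
python3 -m inch '{"translation":[[2,1,0],[5,2,0],[5,2,0],[5,2,0],[5,2,0]],"rotation":[[0,0,-0.12],[0,0,-0.26],[0,0,-0.4],[0,0,-0.5],[0,0,-0.5]],"gripper":[6.5,6.5,6.5,6.5,6.5]}'
python3 -c "
from st import *
W=np.load('s13.npy');Pc=(W-O)@C
def fit(W):
  Pc=(W-O)@C
  m=np.zeros(Pc.shape[:2],bool);m[180:225,285:370]=1;m&=Pc[...,2]>120
  P=Pc[m];c0=np.median(P,0);u,s,vt=np.linalg.svd(P-P.mean(0),full_matrices=False);n=vt[2]*np.sign(vt[2,2]);print(m.sum(),n,'theta',np.arctan2(n[0],n[2]))
fit(W)
c=cam('scene');fit(cloud(c))
c=cam('wrist');save(c,'w14.png')
im=cv2.imread('pics/w14.png');cv2.imwrite('pics/w14b.png',cv2.resize(im[100:260,180:400],None,fx=3.5,fy=3.5,interpolation=cv2.INTER_CUBIC))
"
```

```text
time: 23.55
tcp_pos: [337.1, 54.0, 328.5]
tool_rot: [[0.775, -0.619, 0.13], [-0.101, 0.082, 0.992], [-0.624, -0.781, 0.001]]
wrist_force: [0.2, 0.8, -1.0]
gripper_width: 65.2
3813 [0.69809989 0.00075206 0.71599999] theta 0.7727405426913017
3814 [0.69883927 0.00189987 0.71527622] theta 0.7737752007567704
```

View pics/w14.png

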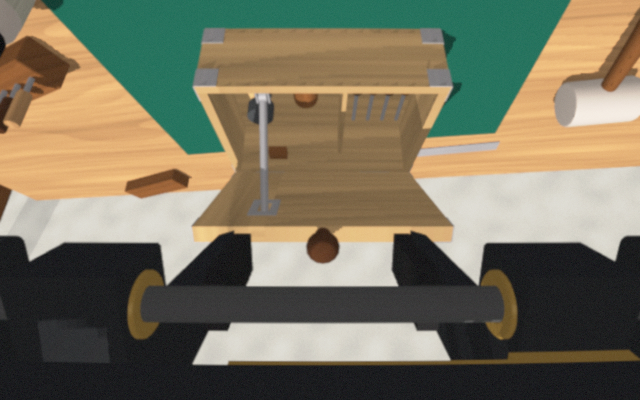

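The rod from (263,97) ends inside the hole plate at (264,207). The lid is steady at about 0.773 rad and nothing touches the robot. Handing in.

```bash
python3 -c "
from station import job
print(job.hand_in())"
```

```text
the job is handed in; nothing more can be done
None
```

The lid is propped on the steel rod and the job is handed in, about 24 s into the 62 s allowed.

I lifted the lid by its knob to about 1.24 rad, where its hinges held it. I then swung the rod up to its stop, took the knob again and eased the lid down onto the rod.

**Rod home:** On the way down, the lid stopped moving and the push rose to about 14 N, which I took as the tip reaching the bottom of the hole. The last wrist picture shows the rod ending inside the hole plate.

**Lid angle:** After letting go it stayed at about 0.773 rad in two scene-camera fits roughly 0.6 s apart. You gave about 0.78. The arm's own reading at contact was 0.763–0.767 rad; I put these differences down to calibration error.

**Bystanders:** The jar, mallet and awl block look unmoved in the last scene picture. I compared them by eye and did not measure them.

**Forces:** The gripper was open and clear of everything at hand-in. The highest wrist force in my readings was about 17 N, from pushing the rod against its stop; I did not record it continuously.

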